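# Put the pour-over coffee maker together

## Robot

A 6-joint arm with a two-finger parallel gripper is mounted at the origin on the work surface. World frame = base frame: x ahead of the robot, y to its left, z up, the work surface at z = 0. Lengths are in m, angles in rad, forces in N, time in s.
With the tool pointing down it reaches from about 0.4 to 0.825 m from the base axis. Payload 7 kg.
Tool frame: the origin (TCP) lies midway between the tips of the shut fingers; the grasp point (between the pads) lies 19 mm behind it; z points along the fingers, y is the line along which they close (so a half turn about z gives the same grasp; the last joint's range is limited). The gripper opens to 88 mm and grips with 3 to 60 N. Pads are 19 mm wide; open, the fingers measure 130 mm over their backs; the gripper's body (78 mm by 193 mm) begins 47 mm behind the grasp point.
Start: joints at [1.48, 0.359, 0.012, 0, -1.224, -0.288], TCP at [0.25, 0.627, 0.227] pointing down, gripper open.
Joint ranges: [-3.07, 3.07], [-1.43, 2.12], [-1.02, 1.25], [-3.03, 1.67], [-3.05, -0], [-3.03, 3.03]. Speed limits (rad/s): [2.39, 2.39, 3.01, 3.14, 3.14, 3.14].

## Interface

Orientations are given as [roll, pitch, yaw] about the fixed x, y, z axes, in that order (R = Rz(yaw) Ry(pitch) Rx(roll)).
In Python, from station import arm gives the robot as it stands. The module is installed in compiled form; this text tells all that it offers.
- The arm moves only by the tool carry_out, never from a script. Its argument "commands" is a list of rows, each a list of 4 numbers: the shift along the world's x, y, z in units of 50 mm (1.0 is 50 mm), then the turn about the world's z in units of 6 degrees (1.0 is 6 degrees). A call has exactly 10 rows; each row is the pose to reach, as a shift and turn from the pose commanded when the call began; what a row does not reach only later rows make up. A row lasts 1/8 s, in which the tool goes at most 62.5 mm and 10.7 degrees, less where a joint would pass 70% of its speed; a pose out of reach is approached as far as the arm can. A call with a gripper value outside its range is refused whole. "claw" is the closure, from 0 (fully open) to 1 (shut), set as the call begins (left out, the last holds). The fingers move at their own pace and stop on an object; "force" is the grip in N (left out, the last holds). Time passes only in rows, so rows that repeat a pose let the fingers close, or fill a call up. It gives the time, the measured TCP pose, the force, the opening and the grip force at its end, in the units of the state.
- arm.get_state(): the state, without advancing time (a new reading comes with each control period).
- arm.grab_frame(name): name is "side" or "top" or "wrist"; returns a dict with "pixels" (480x640x3 uint8, red, green, blue), "fx", "fy", "cx", "cy" (pixels), "eye" and "orientation" of the camera in the world. Camera axes: x right, y down, z forward; pixel columns grow to the right and rows downward; lengths in m; the calibration is good to about 2 mm. A picture is of the moment at which its call begins. There is no depth.
- arm.job_done(): hands the job in; it is judged then, once.
Trained networks look in a picture, given as the dict that the camera call returned (one of the last four; its "shot" number tells which), for a name from the list of things; names that differ only in an ending like _2 or _b are one class to them, and where a whole thing is asked for, a point or a joint stands for the part that bears it (a point fixed in the world has none). Each returns a list of dicts, best first, with "conf" (0 to 1); they miss things now and then, are a little off and sometimes report something else, mostly with a low value. They report only what shows in the picture. A call takes as long as a camera call. They do not tell look-alikes from the thing itself.
- arm.regions_of(picture, query): "pixels" (480x640 bool, what is visible of it) and "uv" ([column, row] in pixels, amid what is visible of it).
- arm.mark_of(picture, query): "uv" ([column, row] in pixels: a listed point, or the origin of a listed thing).
The state is a dict: "t": time; "q": joint angles; "qd": joint speeds; "joint_efforts": joint torques, N m; "eef_pos": TCP position; "ee_rot": TCP orientation; "force": force on the tool from outside, world axes, zero at the start; "moment": the same for the moment, N m; "width": finger opening in m; "gripper_force": force on a finger pad.
Only numpy, scipy, OpenCV 4.12 (cv2) and the standard library are available. Lean on these libraries where they do the work, as an engineer would, in place of code of your own. Each camera call takes 0.05 s, during which the arm holds its last target. There are 200 camera calls.

## Task

Put the one-cup coffee maker together, upright, in the middle of the round wooden trivet (not the square one), one piece at a time in this order: the mug on the trivet, the brimmed ceramic dripper on the mug with its foot inside the mug's mouth, the steel strainer down into the dripper until its rim sits on the dripper's rim, and last the knobbed wooden lid on the strainer. Let go of each piece where it belongs before taking the next, lower the pieces rather than drop them, leave the built part as it stands, and do not disturb the jar or the canister.

Things in the scene. Friction and masses are not known exactly. Their poses are not given: they have to be found in the camera images.
- round_trivet: Round dark wooden trivet, 110 mm across, 12 mm thick, fixed to the counter; the stack goes on it. It and the square trivet may lie on either side. Origin: centre of its underside, z up.
- square_trivet: Square dark wooden trivet, 100 x 100 x 12 mm, fixed to the counter; not to be used. Origin: centre of its underside, z up.
- mug: White ceramic mug, standing upright and empty, about 260 g: straight round body 66 mm outside, 58 mm inside, 80 mm high. Its loop handle sticks out along the mug's +y, to 62 mm from the axis, between 18 and 68 mm above the foot; it can be gripped across the body along its x axis, just below the rim. At home on the trivet its origin is 12 mm above the trivet's origin. Origin: centre of its underside, z up.
- dripper: White ceramic dripper, standing upright, about 200 g, round, 60 mm high. From below: foot 48 mm across and 10 mm high (goes into the mug's mouth, 5 mm play all round), brim 78 mm across and 5 mm thick from 10 to 15 mm (rests on the mug's rim), then a straight round cup 56 mm outside, 48 mm inside, from 15 to 60 mm with an open top. Grip it across the cup above the brim. Seated, its origin is 70 mm above the mug's origin. Origin: centre of its underside, z up.
- strainer: Steel strainer basket, standing upright, about 90 g, round, 42 mm high. Perforated basket 38 mm outside (5 mm play all round in the dripper), 32 mm inside, from 0 to 34 mm, with a wide flat rim 66 mm across and 8 mm thick at the top, from 34 to 42 mm. Grip it across the rim's outer edge. Seated, the rim rests on the dripper's rim and its origin is 26 mm above the dripper's origin. Origin: centre of its underside, z up.
- lid: Wooden lid, lying knob up, about 50 g, round, 37 mm high. From below: foot 22 mm across and 6 mm high (goes into the strainer's mouth, 5 mm play all round), disc 60 mm across and 5 mm thick from 6 to 11 mm, straight round knob 20 mm across from 11 to 37 mm. Seated, its disc rests on the strainer's rim and its origin is 36 mm above the strainer's origin. Origin: centre of its underside, z up.
- jar: Bystander: blue ceramic jar with a cork top, 80 mm across, 58 mm high, standing loose on the worktop. (Beyond the work, from 0.79 m ahead of the robot, runs a fixed white-tiled ledge 20 mm high with a timer, spice jars and a spoon rest on it, at most 75 mm high.) Leave it alone. Origin: centre of its underside, z up.
- canister: Bystander: clear canister with black lid and press button, 74 mm across, 67 mm high, standing loose on the worktop. Leave it alone. Origin: centre of its underside, z up.
Not all that is in view belongs to the job. What is shaped like the strainer but purple is not meant.

How it is judged:
On the way, in this order (a step that is already met when the one before it is completed fails the run):
1. the mug stands on the round trivet, released (horizontal distance between mug and round_trivet below 0.015 m and z of mug in the frame of round_trivet between 0.008 and 0.016 m and angle between mug's own z axis and vertical below 0.1 rad and contact force between the fingers and mug below 0.05 N and linear speed of mug below 0.02 m/s), for 0.2 s.
2. the dripper is seated on the mug, released (horizontal distance between mug and round_trivet below 0.015 m and z of mug in the frame of round_trivet between 0.008 and 0.016 m and angle between each of mug, dripper's own z axis and vertical below 0.1 rad and horizontal distance between dripper and mug below 0.008 m and z of dripper in the frame of mug between 0.066 and 0.074 m and contact force between the fingers and dripper below 0.05 N and linear speed of dripper below 0.02 m/s), for 0.2 s.
3. the strainer is seated in the dripper, released (horizontal distance between mug and round_trivet below 0.015 m and z of mug in the frame of round_trivet between 0.008 and 0.016 m and angle between each of mug, dripper, strainer's own z axis and vertical below 0.1 rad and horizontal distance between dripper and mug below 0.008 m and z of dripper in the frame of mug between 0.066 and 0.074 m and horizontal distance between strainer and dripper below 0.008 m and z of strainer in the frame of dripper between 0.022 and 0.03 m and contact force between the fingers and strainer below 0.05 N and linear speed of strainer below 0.02 m/s), for 0.2 s.
4. the lid is seated on the strainer, released (horizontal distance between mug and round_trivet below 0.015 m and z of mug in the frame of round_trivet between 0.008 and 0.016 m and angle between each of mug, dripper, strainer, lid's own z axis and vertical below 0.1 rad and horizontal distance between dripper and mug below 0.008 m and z of dripper in the frame of mug between 0.066 and 0.074 m and horizontal distance between strainer and dripper below 0.008 m and z of strainer in the frame of dripper between 0.022 and 0.03 m and horizontal distance between lid and strainer below 0.008 m and z of lid in the frame of strainer between 0.032 and 0.04 m and contact force between the fingers and lid below 0.05 N and linear speed of lid below 0.02 m/s), for 0.2 s.
At the end, for the whole second after the job is handed in: Mug upright on the round trivet within 15 mm of its centre; dripper seated on the mug, strainer in the dripper, lid on the strainer, each within 8 mm of the axis of the one below and within 4 mm of its seated height, tilted less than 0.1 rad; all released and at rest (all of step 4 and contact force between the fingers and mug below 0.05 N and contact force between the fingers and dripper below 0.05 N and contact force between the fingers and strainer below 0.05 N and linear speed of each of mug, dripper, strainer below 0.02 m/s); the robot touches nothing.
It fails at once if the jar or canister is disturbed (moved more than 20 mm) (distance of any of jar, canister from where it was at the start of the episode above 0.02 m).
It fails at once if a piece is dropped (falls free faster than 0.6 m/s, some 18 mm) ((linear speed of mug above 0.6 m/s and contact force between the fingers and mug below 0.02 N) or (linear speed of dripper above 0.6 m/s and contact force between the fingers and dripper below 0.02 N) or (linear speed of strainer above 0.6 m/s and contact force between the fingers and strainer below 0.02 N) or (linear speed of lid above 0.6 m/s and contact force between the fingers and lid below 0.02 N)).
It also fails if it takes over 125 s, if anything falls off the work surface, if the arm or the gripper's body presses on something with over 40 N, if the wrist force passes 120 N, or if a joint passes its speed limit or range.

## Working session

There is one attempt and no reset: what is moved stays moved. The work goes in short steps, Python scripts to look and compute and a tool call to move; the robot and the scene stay as the last step left them, time stands still between calls to the robot, and variables do not carry over. Pictures are saved under pics/ and viewed, at most 15 in all, crops included, and the job is handed in when it is done.

Besides the shell and the picture viewer there is one more tool, called after "Emit:" as name(argument=value, ...), one argument or row to a line, values as JSON. carry_out: Moves the arm, as the interface text tells. Its arguments: {"type":"object","properties":{"commands":{"type":"array","items":{"type":"array","items":{"type":"number"}}},"claw":{"type":"number"},"force":{"type":"number"}},"required":["commands"]}

```bash
mkdir -p pics
cat > h.py <<'E'
import numpy as np, cv2
from station import arm
from scipy.spatial.transform import Rotation as R
def rot(o):
    o=np.array(o,float)
    if o.shape==(3,3): return o
    return R.from_euler('xyz',o).as_matrix() if o.size==3 else R.from_quat(o).as_matrix()
def ray(f,uv,z):
    d=rot(f['orientation'])@np.array([(uv[0]-f['cx'])/f['fx'],(uv[1]-f['cy'])/f['fy'],1])
    e=np.array(f['eye']); return e+d*(z-e[2])/d[2]
def proj(f,p):
    c=rot(f['orientation']).T@(np.array(p)-f['eye']); return [f['fx']*c[0]/c[2]+f['cx'],f['fy']*c[1]/c[2]+f['cy']]
def save(f,n): cv2.imwrite('pics/'+n+'.png',f['pixels'][:,:,::-1])
E
python3 - <<'E'
from h import *
for n in ['top','side']:
    f=arm.grab_frame(n); save(f,n+'0'); print(n,f['eye'],f['orientation'],f['fx'])
    for q in ['round_trivet','square_trivet','mug','dripper','strainer','lid','jar','canister']:
        for m in arm.mark_of(f,q)[:3]: print(q,np.round(m['uv']),round(m['conf'],2),np.round(ray(f,m['uv'],0)[:2],3))
print(arm.get_state())
E
```

```text
top [ 0.35519355 -0.01168972  0.83815725] [-2.92053622e+00  2.77025704e-03 -1.45304283e+00] 433.00131966304883
round_trivet [475. 276.] 0.59 [ 0.503 -0.304]
square_trivet [167. 259.] 0.83 [0.466 0.296]
mug [280. 287.] 0.96 [0.437 0.068]
dripper [355. 276.] 0.88 [ 0.474 -0.073]
strainer [429. 346.] 0.84 [ 0.359 -0.225]
strainer [374. 187.] 0.82 [ 0.66  -0.095]
strainer [288. 194.] 0.25 [0.626 0.078]
lid [289. 194.] 0.84 [0.625 0.076]
jar [452. 198.] 0.88 [ 0.656 -0.252]
canister [213. 169.] 0.78 [0.661 0.239]
side [-0.04832478 -0.58755712  0.7367204 ] [-2.27866778 -0.01008851 -0.7380861 ] 558.6438634599847
round_trivet [446. 352.] 0.62 [ 0.501 -0.306]
square_trivet [218. 198.] 0.62 [0.464 0.295]
mug [270. 258.] 0.81 [0.427 0.067]
mug [413. 249.] 0.66 [ 0.656 -0.102]
mug [337. 214.] 0.52 [0.621 0.079]
dripper [336. 284.] 0.78 [ 0.474 -0.072]
strainer [412. 247.] 0.74 [ 0.657 -0.097]
strainer [348. 370.] 0.6 [ 0.355 -0.224]
lid [336. 214.] 0.8 [0.62  0.081]
jar [474. 290.] 0.94 [ 0.653 -0.252]
canister [302. 176.] 0.85 [0.66  0.239]
{'t': 0.9, 'q': array([ 1.48011946e+00,  3.58566005e-01,  1.18881177e-02, -2.03132986e-05,
       -1.22412532e+00, -2.88082735e-01]), 'qd': array([2.50245477e-04, 4.97666012e-04, 1.13751974e-03, 2.32504057e-03,
       8.49859581e-06, 2.24576052e-04]), 'joint_efforts': array([ 4.02549849e-03, -5.82358682e+01,  2.93296856e+01,  7.00261384e+00,
        1.25963931e-02,  1.15896647e-06]), 'eef_pos': array([0.24960467, 0.62710955, 0.2265744 ]), 'ee_rot': array([ 3.14158063e+00,  1.63620750e-05, -3.78766500e-01]), 'force': array([-0.18101771, -0.11947114, -0.3312697 ]), 'moment': array([ 0.01874365, -0.06011064,  0.03921842]), 'gripper_force': 0.0, 'width': 0.08793224291762908}
```

View pics/top0.png

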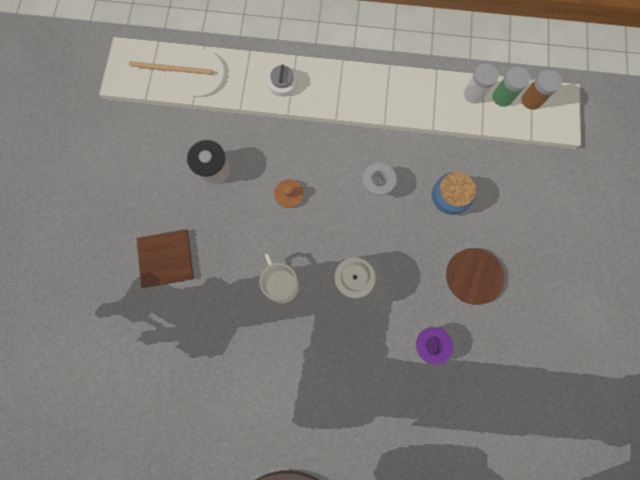

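View pics/side0.png

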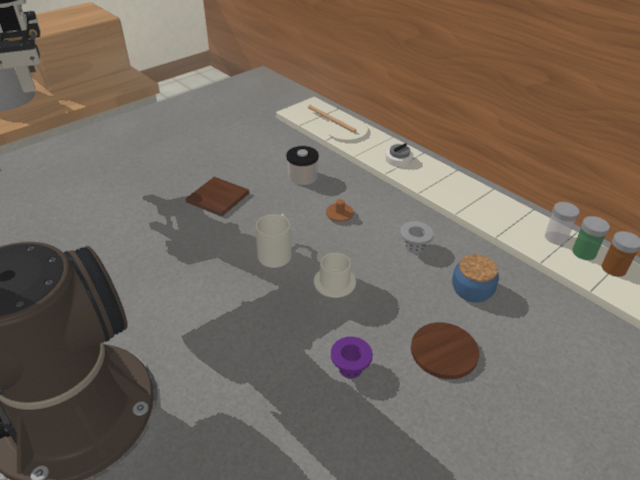

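The top view shows the mug at about (280,285) with its handle up-left at (268,260), the dripper (355,277), the lid (289,194), the steel strainer (379,179), the purple decoy (434,345) and the round trivet (475,276). Next I'll measure the upper circles and the handle direction.

Run:
```python
from h import *
H={'round_trivet':.012,'mug':.08,'dripper':.06,'strainer':.042,'lid':.011}
fs={n:arm.grab_frame(n) for n in['top','side']}
for q,z in H.items():
  for n,f in fs.items():
    for r in arm.regions_of(f,q)[:2]:
        c=cv2.findContours(r['pixels'].astype(np.uint8),0,1)[0]; c=max(c,key=len)[:,0]
        P=np.array([ray(f,u,z)[:2] for u in c]); 
        cc,rad=cv2.minEnclosingCircle((P*1000).astype(np.float32))
        print(q,n,round(r['conf'],2),'centroid',np.round(ray(f,r['uv'],z)[:2],3),'circ',np.round(cc),round(rad), 'bbox',np.round(P.min(0),3),np.round(P.max(0),3))
f=fs['top']
print('tip',ray(f,[267,257],.06),ray(f,[272,265],.06))
```

```text
round_trivet top 0.87 centroid [ 0.502 -0.3  ] circ [ 501. -300.] 57 bbox [ 0.446 -0.356] [ 0.556 -0.245]
round_trivet side 0.79 centroid [ 0.492 -0.311] circ [ 494. -306.] 59 bbox [ 0.435 -0.361] [ 0.553 -0.249]
mug top 0.69 centroid [0.436 0.071] circ [446.  69.] 47 bbox [0.402 0.031] [0.486 0.1  ]
mug top 0.4 centroid [ 0.648 -0.091] circ [650. -94.] 32 bbox [ 0.619 -0.124] [ 0.682 -0.062]
mug side 0.91 centroid [0.412 0.028] circ [410.  30.] 73 bbox [ 0.355 -0.035] [0.47  0.096]
dripper top 0.73 centroid [ 0.469 -0.066] circ [465. -67.] 37 bbox [ 0.428 -0.104] [ 0.501 -0.031]
dripper side 0.96 centroid [ 0.444 -0.105] circ [447. -95.] 58 bbox [ 0.396 -0.145] [ 0.496 -0.047]
strainer top 0.97 centroid [ 0.66  -0.098] circ [665. -98.] 34 bbox [ 0.632 -0.13 ] [ 0.697 -0.065]
strainer top 0.65 centroid [ 0.362 -0.219] circ [ 363. -222.] 34 bbox [ 0.331 -0.255] [ 0.395 -0.19 ]
strainer side 0.86 centroid [ 0.352 -0.229] circ [ 353. -229.] 41 bbox [ 0.319 -0.263] [ 0.391 -0.192]
strainer side 0.8 centroid [ 0.638 -0.115] circ [ 646. -107.] 50 bbox [ 0.604 -0.146] [ 0.693 -0.069]
lid top 0.92 centroid [0.621 0.077] circ [625.  77.] 30 bbox [0.595 0.048] [0.655 0.106]
lid side 0.81 centroid [0.626 0.08 ] circ [626.  74.] 36 bbox [0.592 0.041] [0.652 0.103]
tip [0.4824278  0.09362172 0.06      ] [0.46888727 0.08250959 0.06      ]
```

Emit:
carry_out(
  commands=[
    [0.4,-1.1,0,1],
    [0.8,-2.2,0,2],
    [1.2,-3.3,0,3],
    [1.6,-4.4,0,4],
    [2.0,-5.5,0,5],
    [2.4,-6.6,0,6],
    [2.8,-7.7,0,7],
    [3.2,-8.8,0,7],
    [3.6,-10,0,7],
    [3.6,-11.1,0,7],
  ],
  claw=0,
  force=20,
)

```text
t: 2.75
eef_pos: [0.4303, 0.0702, 0.2268]
ee_rot: [3.141, -0.001, 0.354]
force: [0.7, -0.1, -1.3]
width: 0.0877
gripper_force: 0.0
```

Run:
```python
from h import *
f=arm.grab_frame('wrist'); save(f,'w1'); print(f['eye'],f['orientation'],f['fx'])
for m in arm.mark_of(f,'mug')[:2]: print(m['conf'],m['uv'],ray(f,m['uv'],0))
```

```text
[0.50289037 0.09729728 0.38563852] [ 2.85217661e+00  2.54530759e-05 -1.21693290e+00] 380.08588777769194
0.9 [329.5, 203.7] [0.43932607 0.06762412 0.        ]
```

View pics/w1.png

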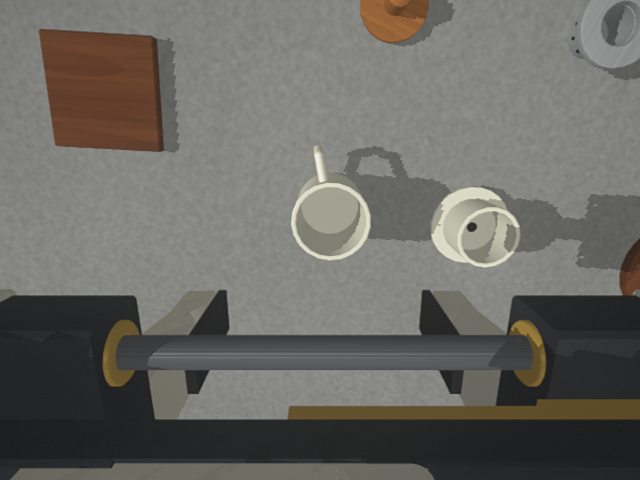

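The wrist view shows the mug rim centred at (331,221) with its outer radius about 39 px, and the handle's end at (317,148).

Run:
```python
from h import *
f=arm.grab_frame('wrist')
c=ray(f,[331,221],.08);t=ray(f,[317,148],.066);print(c,t,np.degrees(np.arctan2(*(t-c)[1::-1])),np.hypot(*(t-c)[:2]), ray(f,[292,221],.08)-ray(f,[370,221],.08))
print('lid',ray(f,[397,3],.037),'drip',ray(f,[487,237],.06))
```

```text
[0.43801332 0.0653609  0.08      ] [0.48826134 0.09589275 0.066     ] 31.283826155430184 0.058796742970809564 [-0.02199233  0.06028655  0.        ]
lid [0.61533471 0.07374925 0.037     ] drip [ 0.46765251 -0.07169667  0.06      ]
```

Emit:
carry_out(
  commands=[
    [0.13,-0.08,-0.3,0.8],
    [0.13,-0.08,-0.7,1.6],
    [0.13,-0.08,-1.1,1.6],
    [0.13,-0.08,-1.6,1.6],
    [0.13,-0.08,-2.1,1.6],
    [0.13,-0.08,-2.6,1.6],
    [0.13,-0.08,-3.0,1.6],
    [0.13,-0.08,-3.3,1.6],
    [0.13,-0.08,-3.55,1.6],
    [0.13,-0.08,-3.55,1.6],
  ],
)

```text
t: 4.15
eef_pos: [0.4357, 0.0683, 0.0484]
ee_rot: [3.141, 0.002, 0.522]
force: [0.5, -0.3, 0.5]
width: 0.0876
gripper_force: 0.0
```

Emit:
carry_out(
  commands=[
    [0,0,0,0],
    [0,0,0,0],
    [0,0,0,0],
    [0,0,0,0],
    [0,0,0,0],
    [0,0,0,0],
    [0,0,0,0],
    [0,0,0,0],
    [0,0,0,0],
    [0,0,0,0],
  ],
  claw=1,
  force=25,
)

```text
t: 5.4
eef_pos: [0.4365, 0.0681, 0.0496]
ee_rot: [3.141, -0.001, 0.522]
force: [0.0, -2.1, 6.2]
width: 0.0644
gripper_force: 25.0
```

Emit:
carry_out(
  commands=[
    [0,0,0.2,0],
    [0,0,0.6,0],
    [0,0,1.1,0],
    [0,0,1.6,0],
    [0,0,2.1,0],
    [0.05,-0.3,2.5,0],
    [0.1,-0.7,2.7,0],
    [0.2,-1.3,2.7,0],
    [0.3,-2.0,2.7,0],
    [0.4,-2.7,2.7,0],
  ],
)

```text
t: 6.65
eef_pos: [0.4557, -0.0677, 0.1843]
ee_rot: [-3.141, -0.0, 0.522]
force: [0.6, 0.3, -3.4]
width: 0.0641
gripper_force: 25.0
```

Emit:
carry_out(
  commands=[
    [0.12,-0.7,0,0],
    [0.24,-1.4,0,0],
    [0.36,-2.1,0,0],
    [0.48,-2.8,0,0],
    [0.58,-3.4,0,0],
    [0.68,-4.0,0,0],
    [0.8,-4.4,0,0],
    [0.9,-4.7,0,0],
    [0.9,-4.7,0,0],
    [0.9,-4.7,0,0],
  ],
)

```text
t: 7.9
eef_pos: [0.501, -0.3013, 0.1839]
ee_rot: [-3.141, 0.0, 0.522]
force: [-0.2, 0.8, -1.6]
width: 0.0641
gripper_force: 25.0
```

Run:
```python
from h import *
print(arm.get_state()['eef_pos'],arm.get_state()['width'])
f=arm.grab_frame('wrist'); save(f,'w2')
for q in['round_trivet','mug']:
  for m in arm.mark_of(f,q)[:2]: print(q,m['conf'],m['uv'],ray(f,m['uv'],0 if q!='mug' else arm.get_state()['eef_pos'][2]-.049))
```

```text
[ 0.50095711 -0.30129144  0.18393788] 0.06412791940442526
round_trivet 0.6 [324.5, 219.7] [ 0.50140777 -0.30139864  0.        ]
mug 0.55 [329.0, 269.2] [ 0.50361025 -0.30297897  0.13523931]
```

View pics/w2.png

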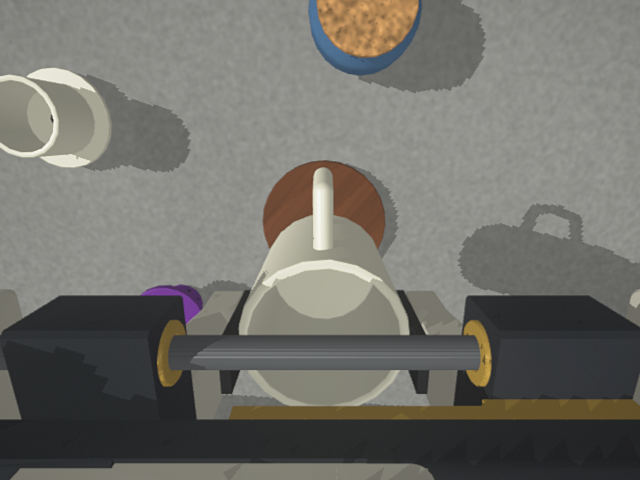

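The mug is held upright above the round trivet, whose centre is near (325,215). Now I'll lower it.

Emit:
carry_out(
  commands=[
    [0,0,-0.3,0],
    [0,0,-0.7,0],
    [0,0,-1.1,0],
    [0,0,-1.5,0],
    [0,0,-1.9,0],
    [0,0,-2.1,0],
    [0,0,-2.25,0],
    [0,0,-2.35,0],
    [0,0,-2.43,0],
    [0,0,-2.43,0],
  ],
)

```text
t: 9.3
eef_pos: [0.5011, -0.3019, 0.0626]
ee_rot: [3.142, -0.0, 0.522]
force: [-0.2, 0.6, -2.6]
width: 0.0639
gripper_force: 25.0
```

Emit:
carry_out(
  commands=[
    [0,0,0,0],
    [0,0,-0.02,0],
    [0,0,-0.02,0],
    [0,0,-0.02,0],
    [0,0,-0.02,0],
    [0,0,-0.02,0],
    [0,0,-0.02,0],
    [0,0,-0.02,0],
    [0,0,-0.02,0],
    [0,0,-0.02,0],
  ],
)

```text
t: 10.55
eef_pos: [0.5012, -0.3019, 0.0616]
ee_rot: [3.141, -0.0, 0.522]
force: [-0.3, -0.5, -1.1]
width: 0.0641
gripper_force: 25.0
```

Emit:
carry_out(
  commands=[
    [0,0,-0.02,0],
    [0,0,-0.02,0],
    [0,0,-0.02,0],
    [0,0,-0.02,0],
    [0,0,-0.02,0],
    [0,0,-0.02,0],
    [0,0,-0.02,0],
    [0,0,-0.02,0],
    [0,0,-0.02,0],
    [0,0,-0.02,0],
  ],
  claw=0,
)

```text
t: 11.8
eef_pos: [0.5011, -0.3019, 0.0606]
ee_rot: [-3.142, 0.0, 0.522]
force: [-0.4, -0.8, 0.5]
width: 0.0877
gripper_force: 0.0
```

Emit:
carry_out(
  commands=[
    [0,0,0.2,0],
    [0,0,0.6,0],
    [0,0,1.1,0],
    [0,0,1.6,0],
    [0,0,2.1,0],
    [0,0,2.6,0],
    [0,0,3.0,0],
    [0,0,3.3,0],
    [0,0,3.3,0],
    [0,0,3.3,0],
  ],
)

```text
t: 13.05
eef_pos: [0.5007, -0.3016, 0.2248]
ee_rot: [-3.141, 0.0, 0.522]
force: [-0.3, -0.3, -0.2]
width: 0.0875
gripper_force: 0.0
```

Run:
```python
from h import *
print(arm.get_state()['eef_pos'],arm.get_state()['width'])
f=arm.grab_frame('wrist'); save(f,'w3')
for q in['round_trivet','mug']:
  for m in arm.mark_of(f,q)[:2]: print(q,m['conf'],m['uv'],ray(f,m['uv'],0 if q!='mug' else .012))
for n in['top','side']:
  f2=arm.grab_frame(n)
  for m in arm.mark_of(f2,'mug')[:2]: print(n,m['conf'],m['uv'],ray(f2,m['uv'],.012))
  if n=='top': save(f2,'t3')
```

```text
[ 0.50071982 -0.30163852  0.22482445] 0.08749019994624899
mug 0.93 [324.5, 211.0] [ 0.50305905 -0.30056739  0.012     ]
side 0.58 [446.7, 347.4] [ 0.49958133 -0.30536319  0.012     ]
```

View pics/w3.png

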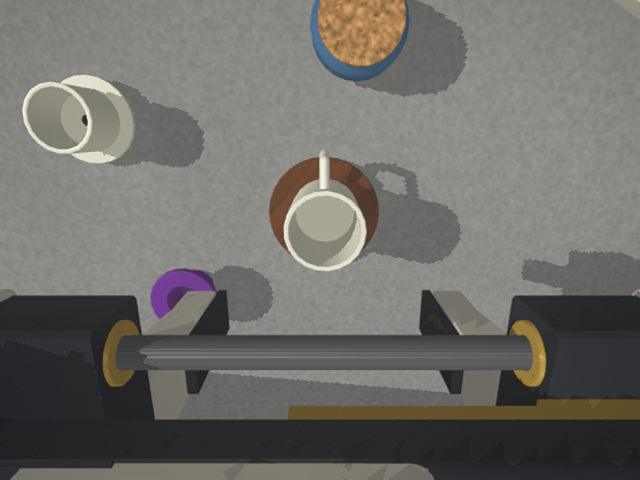

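The mug stands on the trivet with its rim centre at (326,230); the dripper's top rim is centred at (58,118).

Run:
```python
from h import *
f=arm.grab_frame('wrist')
print('mug rim',ray(f,[326,230.5],.092),'drip',ray(f,[58,118],.06))
```

```text
mug rim [ 0.50433767 -0.30160305  0.092     ] drip [ 0.47053679 -0.0710938   0.06      ]
```

Emit:
carry_out(
  commands=[
    [-0.07,0.5,0,0],
    [-0.14,1.0,0,0],
    [-0.2,1.6,0,0],
    [-0.28,2.2,0,0],
    [-0.36,2.8,0,0],
    [-0.45,3.5,0,0],
    [-0.55,4.1,0,0],
    [-0.62,4.6,0,0],
    [-0.62,4.6,0,0],
    [-0.62,4.6,0,0],
  ],
)

```text
t: 14.7
eef_pos: [0.4702, -0.072, 0.2257]
ee_rot: [3.141, -0.0, 0.522]
force: [1.0, -0.6, -0.8]
width: 0.0877
gripper_force: 0.0
```

Run:
```python
from h import *
print(arm.get_state()['eef_pos'])
f=arm.grab_frame('wrist'); save(f,'w4')
for m in arm.mark_of(f,'dripper')[:2]: print(m['conf'],m['uv'],ray(f,m['uv'],0))
g=cv2.cvtColor(f['pixels'],6)
c=cv2.HoughCircles(g[100:290],cv2.HOUGH_GRADIENT,1,20,param1=100,param2=25,minRadius=24,maxRadius=48)
for x,y,r in c[0][:4]: print(x,y+100,r,ray(f,[x,y+100],.06))
```

```text
[ 0.47022624 -0.07199159  0.22566148]
323.5 212.5 38.0 [ 0.47942824 -0.06612821  0.06      ]
```

View pics/w4.png

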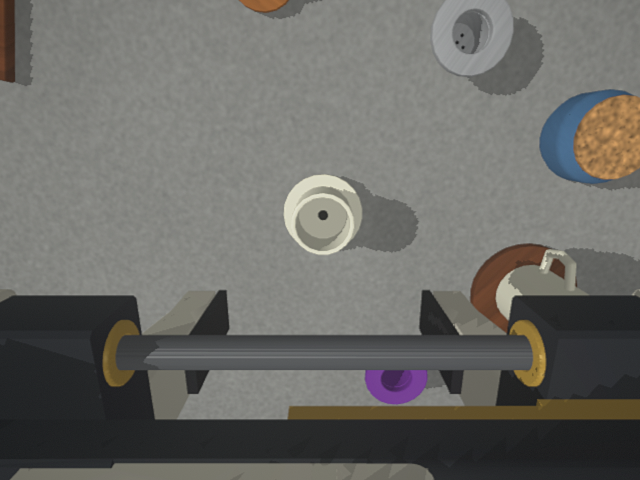

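The dripper's cup rim is centred at (323,223), so it sits within about 2 mm of the tool axis. Descending to grip it.

Emit:
carry_out(
  commands=[
    [0.02,0.02,-0.4,0],
    [0.02,0.02,-0.9,0],
    [0.02,0.02,-1.4,0],
    [0.02,0.02,-1.9,0],
    [0.02,0.02,-2.4,0],
    [0.02,0.02,-2.9,0],
    [0.02,0.02,-3.3,0],
    [0.02,0.02,-3.7,0],
    [0.02,0.02,-3.95,0],
    [0.02,0.02,-3.95,0],
  ],
)

```text
t: 16.05
eef_pos: [0.4706, -0.0714, 0.0273]
ee_rot: [-3.141, 0.002, 0.521]
force: [-0.4, 0.7, 0.7]
width: 0.0875
gripper_force: 0.0
```

Emit:
carry_out(
  commands=[
    [0,0,0,0],
    [0,0,0,0],
    [0,0,0,0],
    [0,0,0,0],
    [0,0,0,0],
    [0,0,0,0],
    [0,0,0,0],
    [0,0,0,0],
    [0,0,0,0],
    [0,0,0,0],
  ],
  claw=1,
)

```text
t: 17.3
eef_pos: [0.4713, -0.0708, 0.0284]
ee_rot: [3.141, -0.0, 0.522]
force: [-1.3, 1.5, 5.1]
width: 0.0543
gripper_force: 25.0
```

Emit:
carry_out(
  commands=[
    [0,0,0.2,0],
    [0,0,0.6,0],
    [0,0,1.1,0],
    [0,0,1.6,0],
    [0,0,2.1,0],
    [0,0,2.6,0],
    [0,0,3.0,0],
    [0.05,-0.4,3.3,0],
    [0.1,-0.9,3.3,0],
    [0.17,-1.4,3.3,0],
  ],
)

```text
t: 18.55
eef_pos: [0.4793, -0.1415, 0.1935]
ee_rot: [-3.141, -0.0, 0.522]
force: [0.1, -0.3, -2.1]
width: 0.0547
gripper_force: 25.0
```

Emit:
carry_out(
  commands=[
    [0.07,-0.5,0,0],
    [0.14,-1.0,0,0],
    [0.21,-1.5,0,0],
    [0.28,-2.0,0,0],
    [0.35,-2.5,0,0],
    [0.42,-2.9,0,0],
    [0.47,-3.2,0,0],
    [0.47,-3.2,0,0],
    [0.47,-3.2,0,0],
    [0.47,-3.2,0,0],
  ],
)

```text
t: 19.8
eef_pos: [0.5031, -0.3003, 0.1932]
ee_rot: [3.142, -0.0, 0.522]
force: [-0.3, 0.1, -2.3]
width: 0.0547
gripper_force: 25.0
```

Run:
```python
from h import *
s=arm.get_state();print(s['eef_pos']);z=s['eef_pos'][2]-.0284
for n in['wrist','top','side']:
  f=arm.grab_frame(n); save(f,'p5'+n)
  for q,h in[('dripper',z),('mug',.012)]:
    for m in arm.mark_of(f,q)[:2]: print(n,q,round(m['conf'],2),np.round(m['uv']),np.round(ray(f,m['uv'],h),4))
a=[cv2.imread(f'pics/p5{n}.png') for n in('wrist','side')]
cv2.imwrite('pics/p5.png',np.hstack([a[0][100:480,120:520],a[1][150:530,250:650]]) if 0 else np.hstack([a[0][100:480,120:520],cv2.copyMakeBorder(a[1][100:480,240:640],0,0,0,0,0)]))
```

```text
[ 0.50312833 -0.30032941  0.19320428]
wrist dripper 0.6 [322. 289.] [ 0.5006 -0.3006  0.1648]
wrist mug 0.9 [321. 224.] [ 0.4995 -0.2993  0.012 ]
side dripper 0.71 [464. 278.] [ 0.5043 -0.3032  0.1648]
side mug 0.93 [446. 346.] [ 0.5014 -0.3023  0.012 ]
```

View pics/p5.png

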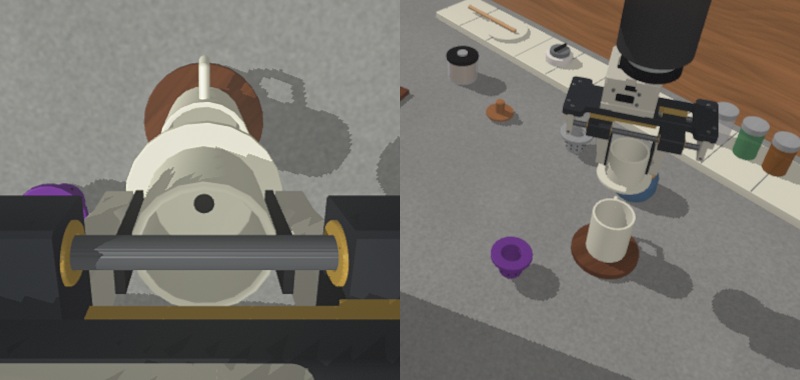

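The dripper is held upright above the mug, and the two line up to within about 2 mm, so I'll lower it.

Emit:
carry_out(
  commands=[
    [0,0,-0.3,0],
    [0,0,-0.6,0],
    [0,0,-0.9,0],
    [0,0,-1.15,0],
    [0,0,-1.3,0],
    [0,0,-1.4,0],
    [0,0,-1.5,0],
    [0,0,-1.58,0],
    [0,0,-1.64,0],
    [0,0,-1.64,0],
  ],
)

```text
t: 21.5
eef_pos: [0.503, -0.3009, 0.1109]
ee_rot: [-3.141, 0.0, 0.522]
force: [0.1, 0.6, -2.3]
width: 0.0545
gripper_force: 25.0
```

Emit:
carry_out(
  commands=[
    [0,0,-0.01,0],
    [0,0,-0.02,0],
    [0,0,-0.02,0],
    [0,0,-0.02,0],
    [0,0,-0.02,0],
    [0,0,-0.02,0],
    [0,0,-0.02,0],
    [0,0,-0.02,0],
    [0,0,-0.02,0],
    [0,0,-0.02,0],
  ],
)

```text
t: 22.75
eef_pos: [0.5033, -0.301, 0.1104]
ee_rot: [3.141, -0.0, 0.522]
force: [-1.1, 1.8, 5.5]
width: 0.0545
gripper_force: 25.0
```

Run:
```python
from h import *
f=arm.grab_frame('side'); save(f,'s6')
for q,h in[('dripper',.082),('mug',.012)]:
    for m in arm.mark_of(f,q)[:2]: print(q,round(m['conf'],2),np.round(m['uv']),np.round(ray(f,m['uv'],h),4))
cv2.imwrite('pics/s6c.png',cv2.resize(f['pixels'][220:400,340:580,::-1],None,fx=2,fy=2))
```

```text
dripper 0.57 [454. 318.] [ 0.5013 -0.3051  0.082 ]
mug 0.59 [445. 346.] [ 0.4995 -0.3017  0.012 ]
```

View pics/s6c.png

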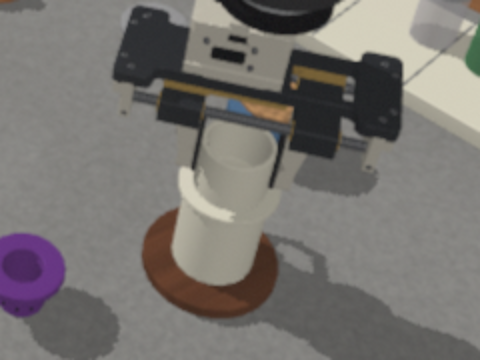

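The dripper's brim rests on the mug at the expected height, with contact felt. Releasing it and moving on to the strainer.

Emit:
carry_out(
  commands=[
    [0,0,0,0],
    [0,0,0,0],
    [0,0,0,0],
    [0,0,0,0],
    [0,0,0,0],
    [0,0,0,0],
    [0,0,0,0],
    [0,0,0,0],
    [0,0,0,0],
    [0,0,0,0],
  ],
  claw=0,
)

```text
t: 24.15
eef_pos: [0.5031, -0.3009, 0.1101]
ee_rot: [3.142, -0.0, 0.522]
force: [0.2, 0.3, -0.9]
width: 0.0875
gripper_force: 0.0
```

Emit:
carry_out(
  commands=[
    [0,0,0.2,0],
    [0,0,0.6,0],
    [0,0,1.1,0],
    [0,0,1.6,0],
    [0,0,2.1,0],
    [0,0,2.5,0],
    [0,0,2.8,0],
    [0,0,2.8,0],
    [0,0,2.8,0],
    [0,0,2.8,0],
  ],
)

```text
t: 25.4
eef_pos: [0.5027, -0.3007, 0.2491]
ee_rot: [-3.14, 0.001, 0.522]
force: [-0.1, 0.7, 0.4]
width: 0.0876
gripper_force: 0.0
```

Run:
```python
from h import *
print(arm.get_state()['eef_pos'])
f=arm.grab_frame('wrist'); save(f,'w7')
for q,h in[('dripper',.082),('mug',.012)]:
    for m in arm.mark_of(f,q)[:2]: print(q,round(m['conf'],2),np.round(m['uv']),np.round(ray(f,m['uv'],h),4))
for u,h in[([0,0],.1)]: pass
```

```text
[ 0.50271447 -0.30070811  0.24905571]
dripper 0.95 [326. 227.] [ 0.5012 -0.3033  0.082 ]
```

View pics/w7.png

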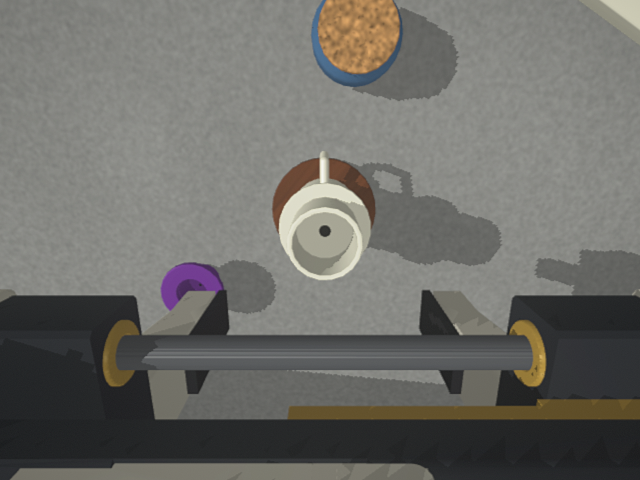

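The dripper is seated, its top rim centred at (324,243). Next is the strainer.

Run:
```python
from h import *
f=arm.grab_frame('wrist')
print('drip rim',ray(f,[324,243],.142),'hole',ray(f,[325,231],.084))
```

```text
drip rim [ 0.50298757 -0.30060858  0.142     ] hole [ 0.4982942  -0.30429739  0.084     ]
```

Emit:
carry_out(
  commands=[
    [0.3,0.4,0,0],
    [0.7,0.9,0,0],
    [1.1,1.4,0,0],
    [1.5,1.9,0,0],
    [1.9,2.5,0,0],
    [2.3,3.0,0,0],
    [2.7,3.6,0,0],
    [3.06,4.06,0,0],
    [3.06,4.06,-0.4,0],
    [3.06,4.06,-0.4,0],
  ],
)

```text
t: 26.85
eef_pos: [0.6554, -0.0975, 0.2282]
ee_rot: [-3.14, 0.003, 0.522]
force: [0.4, -0.5, -0.1]
width: 0.0875
gripper_force: 0.0
```

Run:
```python
from h import *
print(arm.get_state()['eef_pos'])
f=arm.grab_frame('wrist'); save(f,'w8')
for m in arm.mark_of(f,'strainer')[:2]: print(round(m['conf'],2),np.round(m['uv']),np.round(ray(f,m['uv'],0),4))
for r in arm.regions_of(f,'strainer')[:2]:
    c=max(cv2.findContours(r['pixels'].astype(np.uint8),0,1)[0],key=len)[:,0]
    P=np.array([ray(f,u,.042)[:2] for u in c]);print(cv2.minEnclosingCircle((P*1000).astype(np.float32)))
```

```text
[ 0.65539991 -0.09745781  0.2281633 ]
0.76 [329. 206.] [ 0.661  -0.0993  0.    ]
((664.911865234375, -97.14753723144531), 32.9041862487793)
```

View pics/w8.png

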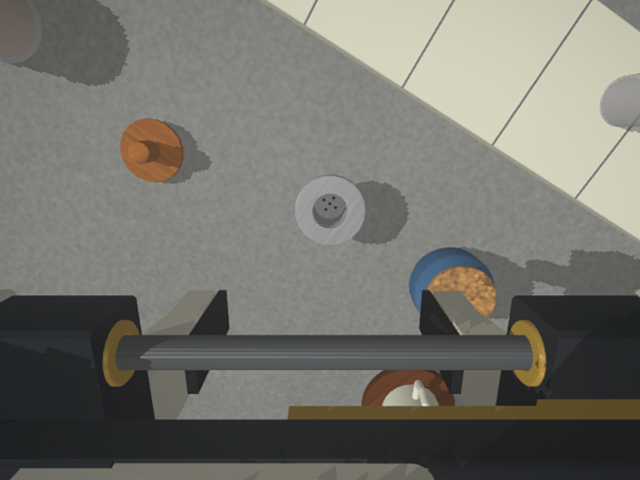

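The steel strainer's rim is centred at (330,210), and its fitted radius of 32.9 mm matches the given size. Descending.

Emit:
carry_out(
  commands=[
    [0.1,0,-0.4,0],
    [0.17,-0.02,-0.9,0],
    [0.17,-0.02,-1.4,0],
    [0.17,-0.02,-1.9,0],
    [0.17,-0.02,-2.4,0],
    [0.17,-0.02,-2.9,0],
    [0.17,-0.02,-3.4,0],
    [0.17,-0.02,-3.8,0],
    [0.17,-0.02,-4.15,0],
    [0.17,-0.02,-4.15,0],
  ],
)

```text
t: 28.25
eef_pos: [0.6635, -0.0992, 0.0208]
ee_rot: [-3.14, 0.003, 0.521]
force: [0.6, -0.1, 1.2]
width: 0.0874
gripper_force: 0.0
```

Emit:
carry_out(
  commands=[
    [0,0,0,0],
    [0,0,0,0],
    [0,0,0,0],
    [0,0,0,0],
    [0,0,0,0],
    [0,0,0,0],
    [0,0,0,0],
    [0,0,0,0],
    [0,0,0,0],
    [0,0,0,0],
  ],
  claw=1,
)

```text
t: 29.5
eef_pos: [0.6651, -0.0988, 0.0234]
ee_rot: [3.141, -0.001, 0.522]
force: [-1.3, 0.9, 5.6]
width: 0.0643
gripper_force: 24.9
```

Emit:
carry_out(
  commands=[
    [0,0,0.2,0],
    [0,0,0.6,0],
    [0,0,1.1,0],
    [0,0,1.6,0],
    [0,0,2.1,0],
    [0,0,2.7,0],
    [0,0,3.3,0],
    [0,0,3.9,0],
    [0,0,4.2,0],
    [0,0,4.2,0],
  ],
)

```text
t: 30.75
eef_pos: [0.6649, -0.0988, 0.2334]
ee_rot: [3.141, -0.002, 0.522]
force: [-0.1, -0.3, -1.6]
width: 0.064
gripper_force: 25.0
```

Emit:
carry_out(
  commands=[
    [-0.3,-0.4,0,0],
    [-0.7,-0.9,0,0],
    [-1.1,-1.4,0,0],
    [-1.5,-1.9,0,0],
    [-1.9,-2.4,0,0],
    [-2.3,-2.9,0,0],
    [-2.7,-3.4,0,0],
    [-3.0,-3.8,0,0],
    [-3.24,-4.04,0,0],
    [-3.24,-4.04,0,0],
  ],
)

```text
t: 32.0
eef_pos: [0.5009, -0.302, 0.2324]
ee_rot: [-3.141, 0.0, 0.52]
force: [-0.1, 1.2, -1.4]
width: 0.0638
gripper_force: 25.0
```

Run:
```python
from h import *
s=arm.get_state();print(s['eef_pos']);z=s['eef_pos'][2]-.0234
ims=[]
for n in['wrist','side','top']:
  f=arm.grab_frame(n)
  for q,h in[('strainer',z),('dripper',.082),('mug',.012)]:
    for m in arm.mark_of(f,q)[:1]: print(n,q,round(m['conf'],2),np.round(m['uv']),np.round(ray(f,m['uv'],h),4))
  if n!='top': ims.append(f['pixels'][100:480,120:520] if n=='wrist' else cv2.resize(f['pixels'][180:370,350:550],(400,380)))
cv2.imwrite('pics/p9.png',np.hstack(ims)[:,:,::-1])
```

```text
[ 0.50090955 -0.30196225  0.23239407]
wrist strainer 0.92 [324. 292.] [ 0.4991 -0.3028  0.209 ]
wrist dripper 0.92 [325. 227.] [ 0.5027 -0.3015  0.082 ]
wrist mug 0.67 [351.  36.] [ 0.6517 -0.2434  0.012 ]
side strainer 0.88 [349. 368.] [ 0.2428 -0.3259  0.209 ]
side dripper 0.59 [456. 318.] [ 0.5027 -0.3063  0.082 ]
side mug 0.69 [446. 347.] [ 0.4991 -0.3033  0.012 ]
```

View pics/p9.png

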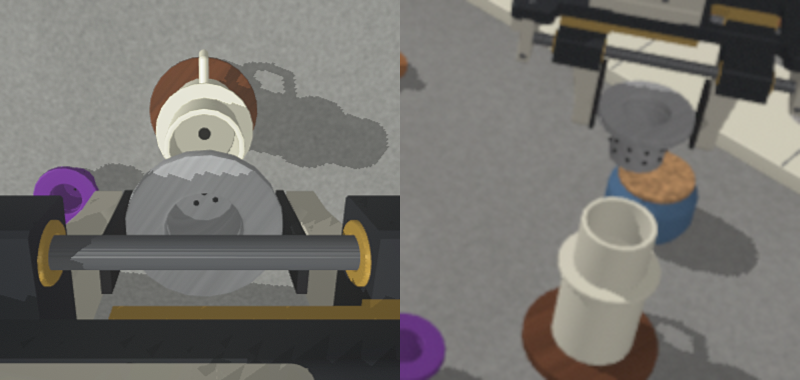

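Strainer is held upright, dripper mouth at (324,235) in the wrist frame; I'll lower part way, let it settle, then check the position.

Emit:
carry_out(
  commands=[
    [0,0,-0.2,0],
    [0,0,-0.4,0],
    [0,0,-0.6,0],
    [0,0,-0.8,0],
    [0,0,-1.0,0],
    [0,0,-1.0,0],
    [0,0,-1.0,0],
    [0,0,-1.0,0],
    [0,0,-1.0,0],
    [0,0,-1.0,0],
  ],
)

```text
t: 33.85
eef_pos: [0.5027, -0.3009, 0.1828]
ee_rot: [3.141, -0.0, 0.522]
force: [0.3, 1.1, -1.8]
width: 0.064
gripper_force: 25.0
```

Run:
```python
from h import *
s=arm.get_state();print(s['eef_pos']);z=s['eef_pos'][2]-.0234
for n in['wrist','side','wrist']:
  f=arm.grab_frame(n)
  for q,h in[('strainer',z),('dripper',.082)]:
    for m in arm.mark_of(f,q)[:2]: print(n,q,round(m['conf'],2),np.round(m['uv']),np.round(ray(f,m['uv'],h),4))
```

```text
[ 0.50271059 -0.30091002  0.18275816]
wrist strainer 0.94 [185. 310.] [ 0.456  -0.2434  0.1594]
wrist strainer 0.92 [322. 293.] [ 0.5002 -0.301   0.1594]
wrist dripper 0.85 [324. 248.] [ 0.5016 -0.3015  0.082 ]
side strainer 0.8 [349. 365.] [ 0.274  -0.2976  0.1594]
side strainer 0.71 [461. 286.] [ 0.493  -0.3076  0.1594]
side dripper 0.76 [455. 317.] [ 0.5044 -0.3037  0.082 ]
wrist strainer 0.82 [327. 292.] [ 0.5016 -0.303   0.1594]
wrist strainer 0.56 [185. 305.] [ 0.4583 -0.2422  0.1594]
wrist dripper 0.88 [326. 247.] [ 0.5025 -0.3025  0.082 ]
```

Emit:
carry_out(
  commands=[
    [0.02,0,-0.12,0],
    [0.02,0,-0.25,0],
    [0.02,0,-0.38,0],
    [0.02,0,-0.5,0],
    [0.02,0,-0.62,0],
    [0.02,0,-0.74,0],
    [0.02,0,-0.85,0],
    [0.02,0,-0.94,0],
    [0.02,0,-1.0,0],
    [0.02,0,-1.0,0],
  ],
)

```text
t: 35.55
eef_pos: [0.5035, -0.3009, 0.1324]
ee_rot: [-3.141, 0.0, 0.522]
force: [-0.3, -0.0, -1.2]
width: 0.0643
gripper_force: 25.0
```

Emit:
carry_out(
  commands=[
    [0,0,-0.01,0],
    [0,0,-0.02,0],
    [0,0,-0.03,0],
    [0,0,-0.03,0],
    [0,0,-0.03,0],
    [0,0,-0.03,0],
    [0,0,-0.03,0],
    [0,0,-0.03,0],
    [0,0,-0.03,0],
    [0,0,-0.03,0],
  ],
)

```text
t: 36.8
eef_pos: [0.5037, -0.3009, 0.1314]
ee_rot: [3.141, -0.0, 0.522]
force: [-1.5, 1.8, 5.7]
width: 0.0641
gripper_force: 24.9
```

The strainer made contact at exactly the seated height (0.1314), so I'll release it.

Emit:
carry_out(
  commands=[
    [0,0,0,0],
    [0,0,0,0],
    [0,0,0,0],
    [0,0,0,0],
    [0,0,0,0],
    [0,0,0,0],
    [0,0,0,0],
    [0,0,0,0],
    [0,0,0,0],
    [0,0,0,0],
  ],
  claw=0,
)

```text
t: 38.05
eef_pos: [0.5036, -0.3009, 0.1311]
ee_rot: [-3.142, -0.0, 0.522]
force: [-0.3, -0.6, -0.0]
width: 0.0877
gripper_force: 0.0
```

Emit:
carry_out(
  commands=[
    [0,0,0.2,0],
    [0,0,0.6,0],
    [0,0,1.1,0],
    [0,0,1.6,0],
    [0,0,2.1,0],
    [0,0,2.4,0],
    [0,0,2.4,0],
    [0,0,2.4,0],
    [0,0,2.4,0],
    [0,0,2.4,0],
  ],
)

```text
t: 39.3
eef_pos: [0.5033, -0.3008, 0.2503]
ee_rot: [-3.141, 0.001, 0.522]
force: [-0.4, -0.4, -0.6]
width: 0.0872
gripper_force: 0.0
```

Run:
```python
from h import *
print(arm.get_state()['eef_pos'])
f=arm.grab_frame('wrist'); save(f,'w10')
for r in arm.regions_of(f,'strainer')[:2]:
    c=max(cv2.findContours(r['pixels'].astype(np.uint8),0,1)[0],key=len)[:,0]
    P=np.array([ray(f,u,.15)[:2] for u in c]);print(r['uv'],cv2.minEnclosingCircle((P*1000).astype(np.float32)))
for m in arm.mark_of(f,'strainer')[:2]: print(round(m['conf'],2),np.round(m['uv']),np.round(ray(f,m['uv'],.108),4))
for m in arm.mark_of(f,'dripper')[:2]: print(round(m['conf'],2),np.round(m['uv']),np.round(ray(f,m['uv'],.082),4))
```

```text
[ 0.50334841 -0.30078622  0.25030028]
[187.4, 281.7] ((425.13671875, -231.98243713378906), 24.78973960876465)
[323.7, 245.2] ((503.7105712890625, -299.79840087890625), 33.622230529785156)
0.93 [324. 232.] [ 0.5029 -0.3011  0.108 ]
0.67 [205. 283.] [ 0.4136 -0.2353  0.108 ]
```

View pics/w10.png

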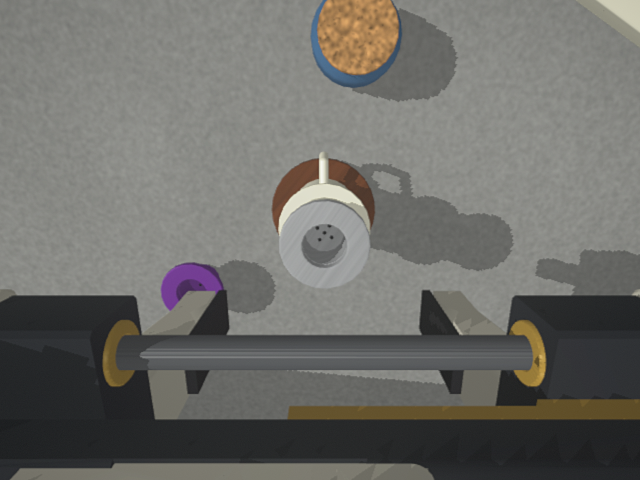

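The strainer is seated, with its rim centred at (324,245), or world (0.5035,-0.3005). Next is the lid.

Emit:
carry_out(
  commands=[
    [0.2,0.5,0,0],
    [0.4,1.2,0,0],
    [0.6,2.0,0,0],
    [0.85,2.8,0,0],
    [1.1,3.6,0,0],
    [1.4,4.4,0,0],
    [1.7,5.2,0,0],
    [2.0,6.1,0,0],
    [2.3,7.0,0,0],
    [2.36,7.56,0,0],
  ],
)

```text
t: 40.75
eef_pos: [0.6222, 0.0792, 0.2506]
ee_rot: [3.142, 0.0, 0.523]
force: [0.6, -0.8, 0.3]
width: 0.0878
gripper_force: 0.0
```

Emit:
carry_out(
  commands=[
    [0,0,-0.3,0],
    [0,0,-0.6,0],
    [0,0,-0.9,0],
    [0,0,-1.2,0],
    [0,0,-1.4,0],
    [0,0,-1.4,0],
    [0,0,-1.4,0],
    [0,0,-1.4,0],
    [0,0,-1.4,0],
    [0,0,-1.4,0],
  ],
)

```text
t: 42.0
eef_pos: [0.6217, 0.0772, 0.1813]
ee_rot: [3.141, -0.0, 0.522]
force: [-0.5, -0.2, 0.8]
width: 0.0876
gripper_force: 0.0
```

Run:
```python
from h import *
print(arm.get_state()['eef_pos'])
f=arm.grab_frame('wrist'); save(f,'w11')
for r in arm.regions_of(f,'lid')[:2]:
    c=max(cv2.findContours(r['pixels'].astype(np.uint8),0,1)[0],key=len)[:,0]
    P=np.array([ray(f,u,.011)[:2] for u in c]);print(r['conf'],r['uv'],cv2.minEnclosingCircle((P*1000).astype(np.float32)))
for m in arm.mark_of(f,'lid')[:2]: print(round(m['conf'],2),np.round(m['uv']),np.round(ray(f,m['uv'],0),4))
```

```text
[0.62172619 0.07719113 0.18132944]
0.93 [324.8, 218.2] ((624.7032470703125, 77.67383575439453), 30.274431228637695)
0.8 [325. 218.] [0.6239 0.0778 0.    ]
```

View pics/w11.png

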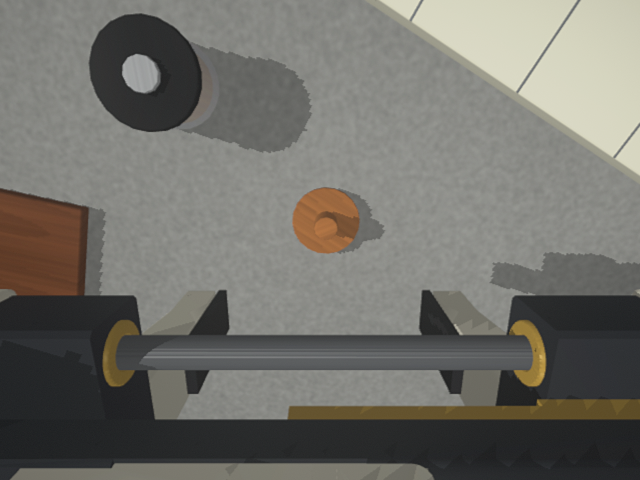

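The lid is at (325,219) and the fitted disc radius of 30.3 mm is right, putting its centre at (0.624, 0.0775). Descending on the knob.

Emit:
carry_out(
  commands=[
    [0.05,0.01,-0.4,0],
    [0.05,0.01,-0.9,0],
    [0.05,0.01,-1.4,0],
    [0.05,0.01,-1.9,0],
    [0.05,0.01,-2.4,0],
    [0.05,0.01,-2.8,0],
    [0.05,0.01,-3.1,0],
    [0.05,0.01,-3.2,0],
    [0.05,0.01,-3.29,0],
    [0.05,0.01,-3.29,0],
  ],
)

```text
t: 43.4
eef_pos: [0.6243, 0.0777, 0.0168]
ee_rot: [3.142, -0.0, 0.522]
force: [0.7, 0.4, 0.6]
width: 0.0878
gripper_force: 0.0
```

Emit:
carry_out(
  commands=[
    [0,0,0,0],
    [0,0,0,0],
    [0,0,0,0],
    [0,0,0,0],
    [0,0,0,0],
    [0,0,0,0],
    [0,0,0,0],
    [0,0,0,0],
    [0,0,0,0],
    [0,0,0,0],
  ],
  claw=1,
  force=20,
)

```text
t: 44.65
eef_pos: [0.6241, 0.0776, 0.0166]
ee_rot: [-3.142, -0.0, 0.522]
force: [-0.0, 0.3, -1.9]
width: 0.019
gripper_force: 20.0
```

Emit:
carry_out(
  commands=[
    [0,0,0.2,0],
    [0,0,0.6,0],
    [0,0,1.1,0],
    [0,0,1.6,0],
    [0,0,2.2,0],
    [0,0,2.8,0],
    [0,0,3.4,0],
    [0,0,4.0,0],
    [0,0,4.4,0],
    [0,0,4.4,0],
  ],
)

```text
t: 45.9
eef_pos: [0.6249, 0.0778, 0.2391]
ee_rot: [3.141, -0.004, 0.522]
force: [-0.7, -0.4, -1.3]
width: 0.0193
gripper_force: 20.0
```

Emit:
carry_out(
  commands=[
    [-0.2,-0.5,0,0],
    [-0.4,-1.2,0,0],
    [-0.6,-2.0,0,0],
    [-0.85,-2.8,0,0],
    [-1.1,-3.6,0,0],
    [-1.4,-4.4,0,0],
    [-1.7,-5.2,0,0],
    [-2.0,-6.1,0,0],
    [-2.2,-6.9,0,0],
    [-2.41,-7.56,0,0],
  ],
)

```text
t: 47.15
eef_pos: [0.5016, -0.3021, 0.2356]
ee_rot: [-3.14, 0.001, 0.521]
force: [-0.6, -0.5, -1.1]
width: 0.0191
gripper_force: 20.0
```

Emit:
carry_out(
  commands=[
    [0,0,-0.2,0],
    [0,0,-0.4,0],
    [0,0,-0.6,0],
    [0,0,-0.6,0],
    [0,0,-0.6,0],
    [0,0,-0.6,0],
    [0,0,-0.6,0],
    [0,0,-0.6,0],
    [0,0,-0.6,0],
    [0,0,-0.6,0],
  ],
)

```text
t: 48.4
eef_pos: [0.5036, -0.3004, 0.2066]
ee_rot: [-3.142, -0.0, 0.522]
force: [0.6, -1.4, -1.0]
width: 0.0194
gripper_force: 20.0
```

Run:
```python
from h import *
s=arm.get_state();print(s['eef_pos'],s['width']);z=s['eef_pos'][2]-.0166
ims=[]
for n in['wrist','side']:
  f=arm.grab_frame(n)
  for q,h in[('lid',z),('strainer',.108)]:
    for m in arm.mark_of(f,q)[:2]: print(n,q,round(m['conf'],2),np.round(m['uv']),np.round(ray(f,m['uv'],h),4))
  ims.append(f['pixels'][100:480,120:520] if n=='wrist' else cv2.resize(f['pixels'][180:370,350:550],(400,380)))
cv2.imwrite('pics/p12.png',np.hstack(ims)[:,:,::-1])
```

```text
[ 0.50360892 -0.30039843  0.20655075] 0.019389934152305076
wrist lid 0.81 [325. 293.] [ 0.5042 -0.3003  0.19  ]
wrist strainer 0.92 [190. 297.] [ 0.4208 -0.2344  0.108 ]
wrist strainer 0.6 [323. 250.] [ 0.5014 -0.3008  0.108 ]
side lid 0.92 [467. 268.] [ 0.5012 -0.3056  0.19  ]
side strainer 0.76 [456. 308.] [ 0.4979 -0.3053  0.108 ]
side strainer 0.72 [349. 368.] [ 0.2997 -0.275   0.108 ]
```

View pics/p12.png

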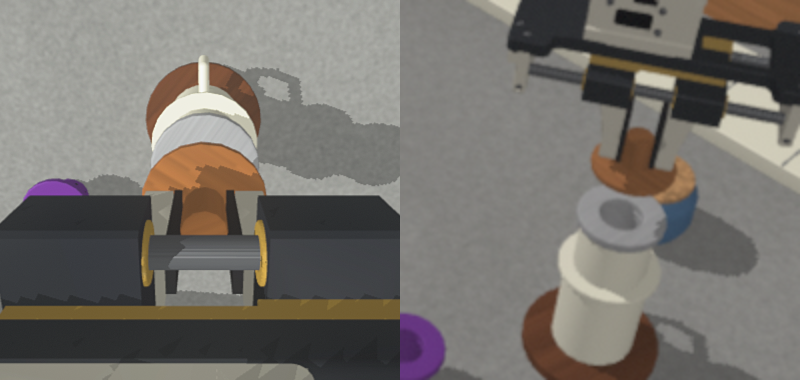

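The lid is held level above the strainer and lines up to within about 3 mm. A small x correction, then lower.

Emit:
carry_out(
  commands=[
    [-0.03,0,-0.12,0],
    [-0.03,0,-0.25,0],
    [-0.03,0,-0.38,0],
    [-0.03,0,-0.5,0],
    [-0.03,0,-0.6,0],
    [-0.03,0,-0.7,0],
    [-0.03,0,-0.78,0],
    [-0.03,0,-0.85,0],
    [-0.03,0,-0.89,0],
    [-0.03,0,-0.89,0],
  ],
)

```text
t: 49.95
eef_pos: [0.5021, -0.3004, 0.162]
ee_rot: [-3.142, 0.0, 0.522]
force: [-0.6, 0.6, -0.3]
width: 0.0191
gripper_force: 20.0
```

Emit:
carry_out(
  commands=[
    [0,0,-0.01,0],
    [0,0,-0.02,0],
    [0,0,-0.03,0],
    [0,0,-0.03,0],
    [0,0,-0.03,0],
    [0,0,-0.03,0],
    [0,0,-0.03,0],
    [0,0,-0.03,0],
    [0,0,-0.03,0],
    [0,0,-0.03,0],
  ],
)

```text
t: 51.2
eef_pos: [0.5022, -0.3004, 0.1606]
ee_rot: [3.142, -0.0, 0.522]
force: [-0.0, -0.7, -0.2]
width: 0.0192
gripper_force: 20.0
```

Emit:
carry_out(
  commands=[
    [0,0,-0.01,0],
    [0,0,-0.01,0],
    [0,0,-0.01,0],
    [0,0,-0.01,0],
    [0,0,-0.01,0],
    [0,0,-0.01,0],
    [0,0,-0.01,0],
    [0,0,-0.01,0],
    [0,0,-0.01,0],
    [0,0,-0.01,0],
  ],
)

```text
t: 52.45
eef_pos: [0.5023, -0.3005, 0.1604]
ee_rot: [3.141, -0.0, 0.522]
force: [0.0, 1.0, 4.6]
width: 0.0192
gripper_force: 20.0
```

Emit:
carry_out(
  commands=[
    [0,0,0,0],
    [0,0,0,0],
    [0,0,0,0],
    [0,0,0,0],
    [0,0,0,0],
    [0,0,0,0],
    [0,0,0,0],
    [0,0,0,0],
    [0,0,0,0],
    [0,0,0,0],
  ],
  claw=0,
)

```text
t: 53.7
eef_pos: [0.5021, -0.3004, 0.1601]
ee_rot: [3.142, 0.0, 0.522]
force: [0.9, 0.2, 0.4]
width: 0.0872
gripper_force: 0.0
```

Emit:
carry_out(
  commands=[
    [0,0,0.2,0],
    [0,0,0.6,0],
    [0,0,1.1,0],
    [0,0,1.6,0],
    [0,0,2.0,0],
    [0,0,2.0,0],
    [0,0,2.0,0],
    [0,0,2.0,0],
    [0,0,2.0,0],
    [0,0,2.0,0],
  ],
)

```text
t: 54.95
eef_pos: [0.502, -0.3004, 0.2597]
ee_rot: [-3.141, 0.0, 0.522]
force: [-0.1, -0.3, -0.3]
width: 0.0874
gripper_force: 0.0
```

Run:
```python
from h import *
print(arm.get_state()['eef_pos'])
ims=[]
for n in['wrist','side']:
  f=arm.grab_frame(n)
  for q,h in[('lid',.144),('strainer',.108),('dripper',.082)]:
    for m in arm.mark_of(f,q)[:1]: print(n,q,round(m['conf'],2),np.round(m['uv']),np.round(ray(f,m['uv'],h),4))
  ims.append(f['pixels'][100:480,120:520] if n=='wrist' else cv2.resize(f['pixels'][180:370,350:550],(400,380)))
cv2.imwrite('pics/p13.png',np.hstack(ims)[:,:,::-1])
```

```text
[ 0.50200782 -0.30036095  0.25967522]
wrist lid 0.89 [324. 242.] [ 0.5007 -0.3006  0.144 ]
wrist strainer 0.65 [207. 278.] [ 0.4124 -0.2338  0.108 ]
side lid 0.9 [462. 288.] [ 0.5064 -0.3023  0.144 ]
side strainer 0.71 [455. 310.] [ 0.4937 -0.307   0.108 ]
side dripper 0.83 [459. 317.] [ 0.5081 -0.3086  0.082 ]
```

View pics/p13.png

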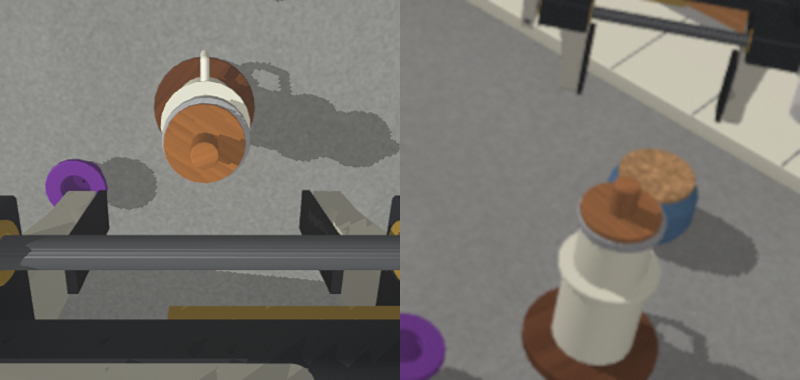

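The whole stack stands upright with the lid centred (wrist crop about (205,143)), and the gripper is well clear. Handing the job in.

```bash
python3 -c "
from station import arm
print(arm.job_done())"
```

```text
the job is handed in; nothing more can be done
None
```

The coffee maker is assembled upright on the round trivet (mug, dripper, strainer, lid) and handed in at about 55 s; the last pictures show every piece seated and the gripper clear, but the hand-in gave no verdict.

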